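# Start up the meeting kit from the desk switches

### The job

Start up the meeting kit from the four cordless desk switches: with closed fingertips, lightly press the round key, then the square key, then the long bar key, each all the way in so that it stays down. Leave the three-cornered key out (it would end the call). Do not pick up or shift the switches, and leave everything else on the desk as it is.

Things in the scene. Friction and masses are not known exactly. Their poses are not given: they have to be found in the camera images.
- switch_round: Loose desk switch of 0.3 to 0.6 kg with a rubber foot: white housing 76 x 76 mm, 26 mm high, with a round key, 44 mm across, in the middle of its top. All four housings are alike; only the shape of the black key differs, and any switch may stand at any of the four places; a tall monitor stands behind those on the green desk, so come to them from the robot's side. Origin: centre of the underside, z up.
- key_round_top (a point): Centre of the top face of the round key; moves down with the key. 42 mm above the desk under it (the brown desk stands 2 mm higher than the green one) when the key is out, 34 mm when it is fully in; the cap gives up to 4 mm more on its spring, so it always stands at least 4 mm proud of the housing.
- key_round (a joint): Travel of the round key straight down into its housing, in m: 0 = out (as found), 0.008 = fully in. No spring: it resists with about 2.5 N all the way and stays where it is pushed to; a stop at 0.008, cushioned by the sprung cap (at the stop the force rises from 3 N to 11 N over a further 4 mm of the cap, which springs back when released).
- switch_square: Loose desk switch of 0.3 to 0.6 kg with a rubber foot: white housing 76 x 76 mm, 26 mm high, with a square key, 40 x 40 mm, in the middle of its top. All four housings are alike; only the shape of the black key differs, and any switch may stand at any of the four places; a tall monitor stands behind those on the green desk, so come to them from the robot's side. Origin: centre of the underside, z up.
- key_square_top (a point): Centre of the top face of the square key; moves down with the key. 42 mm above the desk under it (the brown desk stands 2 mm higher than the green one) when the key is out, 34 mm when it is fully in; the cap gives up to 4 mm more on its spring, so it always stands at least 4 mm proud of the housing.
- key_square (a joint): Travel of the square key straight down into its housing, in m: 0 = out (as found), 0.008 = fully in. No spring: it resists with about 2.5 N all the way and stays where it is pushed to; a stop at 0.008, cushioned by the sprung cap (at the stop the force rises from 3 N to 11 N over a further 4 mm of the cap, which springs back when released).
- switch_bar: Loose desk switch of 0.3 to 0.6 kg with a rubber foot: white housing 76 x 76 mm, 26 mm high, with a long bar key, 18 mm (x) by 60 mm (y), in the middle of its top. All four housings are alike; only the shape of the black key differs, and any switch may stand at any of the four places; a tall monitor stands behind those on the green desk, so come to them from the robot's side. Origin: centre of the underside, z up.
- key_bar_top (a point): Centre of the top face of the bar key; moves down with the key. 42 mm above the desk under it (the brown desk stands 2 mm higher than the green one) when the key is out, 34 mm when it is fully in; the cap gives up to 4 mm more on its spring, so it always stands at least 4 mm proud of the housing.
- key_bar (a joint): Travel of the bar key straight down into its housing, in m: 0 = out (as found), 0.008 = fully in. No spring: it resists with about 2.5 N all the way and stays where it is pushed to; a stop at 0.008, cushioned by the sprung cap (at the stop the force rises from 3 N to 11 N over a further 4 mm of the cap, which springs back when released).
- switch_triangle: Loose desk switch of 0.3 to 0.6 kg with a rubber foot: white housing 76 x 76 mm, 26 mm high, with a three-cornered (triangular) key, about 30 mm from its middle to each corner, in the middle of its top. All four housings are alike; only the shape of the black key differs, and any switch may stand at any of the four places; a tall monitor stands behind those on the green desk, so come to them from the robot's side. Origin: centre of the underside, z up.
- key_triangle_top (a point): Centre of the top face of the three-cornered key; moves down with the key. 42 mm above the desk under it (the brown desk stands 2 mm higher than the green one) when the key is out, 34 mm when it is fully in; the cap gives up to 4 mm more on its spring, so it always stands at least 4 mm proud of the housing.
- key_triangle (a joint): Travel of the three-cornered key straight down into its housing, in m: 0 = out (as found), 0.008 = fully in. No spring: it resists with about 2.5 N all the way and stays where it is pushed to; a stop at 0.008, cushioned by the sprung cap (at the stop the force rises from 3 N to 11 N over a further 4 mm of the cap, which springs back when released).
- eraser: Bystander: loose white eraser in a brown sleeve, 23 x 55 x 13 mm, lying flat. Origin: centre of the underside. To be left alone.
- tape_measure: Bystander: loose yellow and black tape measure, 60 x 66 x 31 mm. Origin: centre of the underside. To be left alone.
- stamp: Bystander: loose slim dark wooden stamp, 18 x 18 x 62 mm, standing upright, easily tipped. Origin: centre of the underside. To be left alone.
- binder_clip: Bystander: loose black binder clip, 22 x 32 x 34 mm. Origin: centre of the underside. To be left alone.
- tape_roll: Bystander: loose roll of tape lying flat, 96 mm across and 25 mm high. Origin: centre of the underside. To be left alone.
Mind the look-alikes: they are no part of the job. Leave any blue look-alike of the switch_bar alone.

How it is judged (in metres and radians):
On the way, in this order (a step that is already met when the one before it is completed fails the run):
1. the round key is pressed in by the fingers (value of joint key_round above 0.005 m and contact force between the fingers and switch_round above 0.3 N), for 0.05 s.
2. the square key is pressed in by the fingers (value of joint key_square above 0.005 m and contact force between the fingers and switch_square above 0.3 N), for 0.05 s.
3. the long bar key is pressed in by the fingers (value of joint key_bar above 0.005 m and contact force between the fingers and switch_bar above 0.3 N), for 0.05 s.
At the end, for the whole second after the job is handed in: The round, square and bar keys stay pushed in (each more than 5 of its 8 mm), the three-cornered key is out (within 2 mm), every switch stands flat and still within 20 mm of where it was, and the other listed things lie within 30 mm of where they were, the stamp upright (value of joint each of key_round, key_square, key_bar above 0.005 m and value of joint key_triangle below 0.002 m and distance of each of switch_round, switch_square, switch_bar, switch_triangle from where it was at the start of the episode below 0.02 m and angle between each of switch_round, switch_square, switch_bar, switch_triangle's own z axis and vertical below 0.1 rad and linear speed of each of switch_round, switch_square, switch_bar, switch_triangle below 0.02 m/s and distance of each of eraser, tape_measure, stamp, binder_clip, tape_roll from where it was at the start of the episode below 0.03 m and angle between stamp's own z axis and vertical below 0.5 rad); the robot touches nothing.
It fails at once if a key is pushed before its turn (square before the round key is in, bar before the square key is in) ((value of joint key_square above 0.002 m and value of joint key_round below 0.005 m) or (value of joint key_bar above 0.002 m and value of joint key_square below 0.005 m)).
It fails at once if the three-cornered key is pushed in (more than 2 mm) (value of joint key_triangle above 0.002 m).
It fails at once if a switch is pressed with more than 25 N (contact force between the fingers and switch_round above 25 N or contact force between the fingers and switch_square above 25 N or contact force between the fingers and switch_bar above 25 N or contact force between the fingers and switch_triangle above 25 N).
It fails at once if a switch is lifted (8 mm) or shifted (20 mm) (height (world z) of any of switch_round, switch_square, switch_bar, switch_triangle above 0.011 m or distance of any of switch_round, switch_square, switch_bar, switch_triangle from where it was at the start of the episode above 0.02 m).
It fails at once if another thing on the desk is moved more than 30 mm or knocked over (distance of any of eraser, tape_measure, stamp, binder_clip, tape_roll from where it was at the start of the episode above 0.03 m or angle between stamp's own z axis and vertical above 0.5 rad).
It also fails if it takes over 64 s, if anything falls off the work surface, if the arm or the gripper's body presses on something with over 40 N, if the wrist force passes 120 N, or if a joint passes its speed limit or range.

### The arm

A 6-joint arm with a two-finger parallel gripper is mounted at the origin on a cart in front of the work surface, level with it; the furniture and walls round the work are solid. World frame = base frame: x ahead of the robot, y to its left, z up, the work surface at z = 0. Lengths are in m, angles in degrees, forces in N, time in s.
With the tool pointing down it reaches from about 0.35 to 0.875 m from the base axis. Payload 4.2 kg.
Tool frame: the origin (TCP) lies at the very end of the fingers, on their centre line; the grasp point (between the pads) lies 19 mm behind it; z points along the fingers, y is the line along which they close (so a half turn about z gives the same grasp; the last joint's range is limited). The gripper opens to 87 mm and grips with 3 to 60 N. Pads are 19 mm wide; open, the fingers measure 117 mm over their backs; the gripper's body (75 mm by 190 mm) begins 51 mm behind the grasp point.
Start: joints at [86.093, 22.042, 0.453, 0, -68.411, -14.817], TCP at [0.201, 0.592, 0.223] pointing down, gripper open.
Joint ranges: [-179.83, 179.83], [-69.29, 118.12], [-61.27, 80.66], [-181.25, 117.63], [-171.15, -9.14], [-177.46, 177.46]. Speed limits (degrees/s): [159.86, 159.86, 180, 180, 180, 180].

### API

Orientations are given as a 3x3 rotation matrix whose columns are the frame's x, y, z axes.
In Python, from station import monitor, cams, ticket gives the robot as it stands.
- The arm moves only by the tool drive_tool, never from a script. Its argument "moves" is a list of rows, each an object with "delta_pos": the shift along the tool's x, y, z in mm, a list of three; "turn": the turn about the tool's z in rad; "claw": the opening, from 0 (shut) to 1 (fully open). A call has 1 to 12 rows; each row shifts and turns the commanded pose from where the row before left it, along the tool's axes as they then stand; what a row does not reach is not made up. A row lasts 1/8 s, in which the tool goes at most 62.5 mm and 10.7 degrees, less where a joint would pass 70% of its speed; a pose out of reach is approached as far as the arm can. A call is refused whole if a number of a shift passes 62.5 or a number of a turn 0.188, either way. A call with a gripper value outside its range is refused whole. The fingers move at their own pace and stop on an object; the grip force is fixed at half the most. Time passes only in rows, so rows that do not move let the fingers close. It gives the time, the measured TCP pose, the force, the opening and the grip force at its end, in the units of the state.
- monitor.sense(): the state, without advancing time (a new reading comes with each control period).
- cams.capture(name): name is "scene" or "top"; returns a dict with "color" (480x640x3 uint8, red, green, blue), "range_z" (480x640 float32, m along the optical axis (not along the pixel's ray), 0 where there is no reading), "vertical_fov" (degrees; the focal length in pixels is half the picture's height over the tangent of half this angle, whatever the lens; pixels are square), "cx", "cy" (the principal point, pixels), "extrinsics" (4x4, takes a point from camera to world coordinates). Camera axes: x right, y down, z forward; pixel columns grow to the right and rows downward; lengths in m; the calibration is good to about 2 mm. A picture is of the moment at which its call begins.
- ticket.finish_job(): hands the job in; it is judged then, once.
The state is a dict: "time_s": time; "joints": joint angles; "joint_velocities": joint speeds; "effort": joint torques, N m; "tcp_pos": TCP position; "ee_rot": TCP orientation; "wrist_force": force on the tool from outside, world axes, zero at the start; "moment": the same for the moment, N m; "gripper_width": opening from 0.0 (shut) to 1.0 (fully open); "gripper_force": force on a finger pad.
Only numpy, scipy, OpenCV 4.12 (cv2) and the standard library are available. Lean on these libraries where they do the work, as an engineer would, in place of code of your own. Each camera call takes 0.05 s, during which the arm holds its last target. There are 200 camera calls.

## Working session

There is one attempt and no reset: what is moved stays moved. The work goes in short steps, Python scripts to look and compute and a tool call to move; the robot and the scene stay as the last step left them, time stands still between calls to the robot, and variables do not carry over. Pictures are saved under pics/ and viewed, at most 10 in all, crops included, and the job is handed in when it is done.

Besides the shell and the picture viewer there is one more tool, called by a JSON object that holds its "name" and its "arguments", one argument or row to a line. drive_tool: Moves the arm, as the interface text tells. Its arguments: {"type":"object","properties":{"moves":{"type":"array","items":{"type":"object","properties":{"delta_pos":{"type":"array","items":{"type":"number"}},"turn":{"type":"number"},"claw":{"type":"number"}}}}},"required":["moves"]}

```bash
mkdir -p pics; cat > h.py <<'E'
import numpy as np, cv2
from station import monitor, cams, ticket
def grab(n):
    c=cams.capture(n); np.savez(f'{n}.npz',**c); cv2.imwrite(f'pics/{n}_{int(monitor.sense()["time_s"]*1000)}.png',c['color'][:,:,::-1]); return c
def K(c):
    f=240/np.tan(np.radians(c['vertical_fov'])/2); return f,c['cx'],c['cy']
def ray(c,u,v):
    f,cx,cy=K(c); E=c['extrinsics']; return E[:3,3],E[:3,:3]@np.array([(u-cx)/f,(v-cy)/f,1])
def plane(c,u,v,z):
    o,d=ray(c,u,v); return o+d*(z-o[2])/d[2]
def dep(c,u,v):
    o,d=ray(c,u,v); return o+d*c['range_z'][int(round(v)),int(round(u))]
E
python3 - <<'E'
from h import *
for n in('scene','top'):
    c=grab(n); print(n,K(c),c['extrinsics'].round(3).tolist())
s=monitor.sense(); print(s['time_s'],s['tcp_pos'],s['ee_rot'])
E
ls pics
```

```text
scene (np.float64(533.9529152233024), 309.7921792781153, 235.46290577668702) [[0.47, -0.665, 0.58, -0.184], [-0.882, -0.353, 0.311, -0.43], [-0.002, -0.658, -0.753, 0.978], [0.0, 0.0, 0.0, 1.0]]
top (np.float64(551.6374333506187), 323.63979712044534, 238.33788590014126) [[0.008, -0.998, 0.07, 0.418], [-1.0, -0.008, 0.0, -0.023], [0.0, -0.07, -0.998, 1.205], [0.0, 0.0, 0.0, 1.0]]
0.1 [0.20044893 0.59140611 0.22156866] [[ 9.47007241e-01 -3.21211788e-01 -5.22810201e-04]
 [-3.21212188e-01 -9.47005252e-01 -1.94515028e-03]
 [ 1.29701194e-04  2.01000441e-03 -9.99997972e-01]]
scene_50.png
top_100.png
```

View pics/scene_50.png

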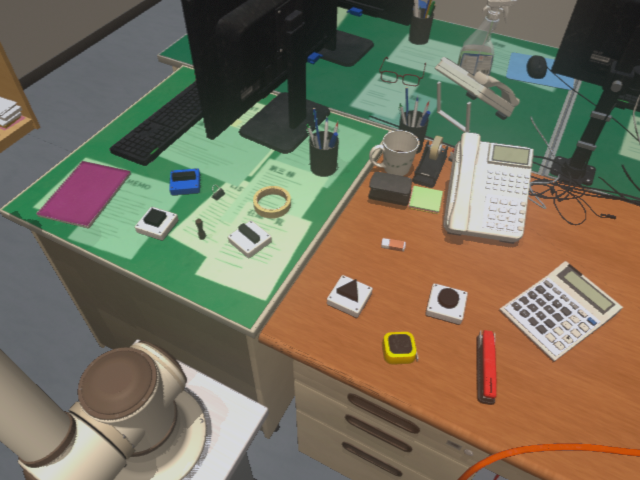

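View pics/top_100.png

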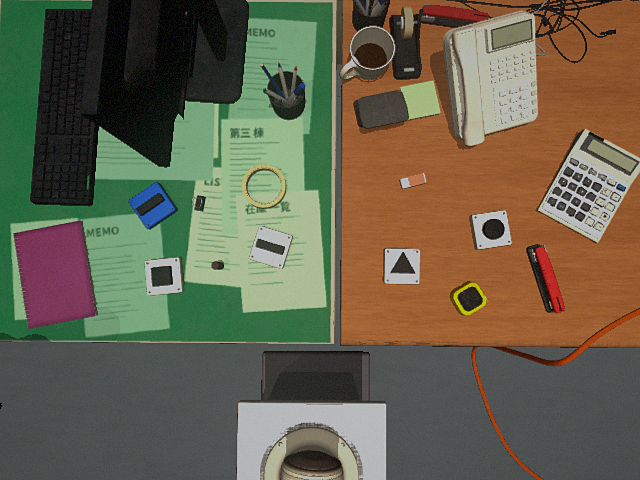

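The scene view shows round (447,302), three-cornered (350,294), white bar (250,237) and square (156,221). There is a blue bar look-alike at (185,181), which is excluded by its colour. The stamp at (200,228) stands between square and bar. In the top view: round (492,229), triangle (402,265), bar (270,246), square (164,275), blue (152,205). Next I measure from both views and check the keys in one enlarged crop.

```bash
cat > meas.py <<'E'
from h import *
C={n:dict(np.load(n+'.npz')) for n in('scene','top')}
def housing(c,u,v,r):
    im=c['color'].astype(int); x0,y0=u-r,v-r
    p=im[y0:v+r,x0:u+r]; w=((p.min(2)>150)&(p.max(2)-p.min(2)<28)).astype(np.uint8)
    cs,_=cv2.findContours(w,cv2.RETR_EXTERNAL,cv2.CHAIN_APPROX_NONE)
    k=max(cs,key=cv2.contourArea); hull=cv2.convexHull(k)
    m=np.zeros_like(w); cv2.fillConvexPoly(m,hull,1); m=cv2.erode(m,np.ones((3,3)))
    d=((p.max(2)<75)&(m>0)).astype(np.uint8)
    n,l,st,ce=cv2.connectedComponentsWithStats(d); i=1+st[1:,4].argmax()
    kc,_=cv2.findContours((l==i).astype(np.uint8),cv2.RETR_EXTERNAL,cv2.CHAIN_APPROX_NONE)
    rc=cv2.minAreaRect(kc[0])
    return ce[i]+[x0,y0],st[i],cv2.minAreaRect(hull),rc
P={'round':((447,302),(492,229),.002),'tri':((350,294),(402,265),.002),'bar':((250,237),(270,246),0),'square':((156,221),(164,275),0)}
for n,(a,b,z) in P.items():
    R=[]; X=[]
    for c,q in((C['scene'],a),(C['top'],b)):
        ce,st,hr,rc=housing(c,*q,28); R.append(ray(c,*ce)); X.append(plane(c,*ce,.042+z))
        print(n,ce.round(1),st[4],'house',np.round(hr[1],1),'key',np.round(rc[1],1),round(rc[2]),'plane',X[-1].round(4),'depth',dep(c,*ce).round(4))
    A=[];B=[]
    for o,d in R:
        d=d/np.linalg.norm(d); M=np.eye(3)-np.outer(d,d); A.append(M);B.append(M@o)
    print('   tri',np.linalg.solve(sum(A),sum(B)).round(4))
t=C['top']
for n,q in {'stamp':(217,265),'clip':(200,202),'roll':(264,187),'tape':(469,298),'greendesk':(185,310),'browndesk':(430,320)}.items(): print(n,dep(t,*q).round(3))
# high things over table
im=cv2.resize(t['color'][170:320,130:530],None,fx=2,fy=2,interpolation=cv2.INTER_CUBIC); cv2.imwrite('pics/crop.png',im[:,:,::-1])
E
python3 meas.py
```

```text
round [447.9 298.1] 273 house [36.1 28.1] key [18.3 17. ] 27 plane [ 0.5167 -0.3835  0.044 ] depth [ 0.5184 -0.3834  0.0417]
round [493.  228.6] 348 house [34.7 34. ] key [19. 21.] 90 plane [ 0.5232 -0.3798  0.044 ] depth [ 0.5235 -0.381   0.0401]
   tri [ 0.5241 -0.3829  0.0341]
tri [348.8 290.6] 215 house [35.8 29. ] key [19.1 17.7] 85 plane [ 0.4362 -0.1911  0.044 ] depth [ 0.4359 -0.1912  0.0444]
tri [402.4 265.4] 263 house [34. 34.] key [23. 20.] 0 plane [ 0.4441 -0.1883  0.044 ] depth [ 0.4441 -0.1888  0.0405]
   tri [ 0.4438 -0.189   0.0334]
bar [249.2 235.7] 39 house [26.4 35.8] key [21.1  4.6] 29 plane [0.4695 0.0808 0.042 ] depth [0.4696 0.0808 0.0419]
bar [270.  246.2] 222 house [34.1 34.2] key [28.2  8. ] 18 plane [0.4823 0.0906 0.042 ] depth [0.4824 0.0909 0.0388]
   tri [0.4836 0.0923 0.0215]
square [154.6 217.4] 242 house [35.1 25.6] key [17.4 16.1] 27 plane [0.4125 0.3127 0.042 ] depth [0.4143 0.315  0.0391]
square [161.6 275.5] 377 house [34.3 34.4] key [18.7 20.2] 85 plane [0.4188 0.3177 0.042 ] depth [0.4188 0.3182 0.04  ]
   tri [0.4188 0.3205 0.0321]
stamp [0.441 0.198 0.061]
clip [0.579 0.247 0.013]
roll [0.614 0.109 0.004]
tape [ 0.376 -0.331  0.031]
greendesk [0.345 0.276 0.002]
browndesk [ 0.327 -0.254  0.001]
```

View pics/crop.png

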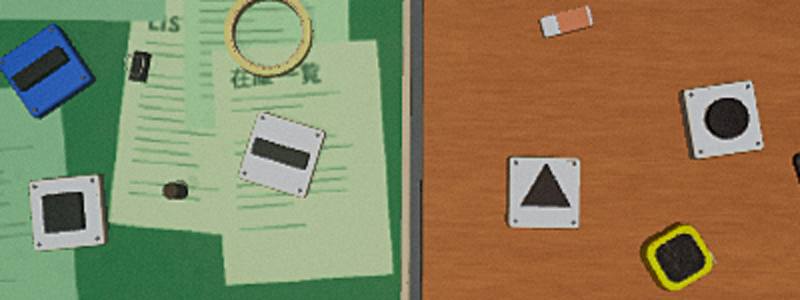

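The crop confirms the black keys: round at the right, square at the far left, bar on the white housing. The blue housing and the triangle will be left alone. Targets, from the top view with depth agreeing at about 40 mm: round (0.523,-0.380), square (0.419,0.318), bar (0.482,0.091). The tool's y axis already lies along the bar. I move to the round key first.

{"name": "drive_tool", "arguments": {
  "moves": [
    {"delta_pos":[44,15,0],"claw":0},
    {"delta_pos":[44,15,0],"claw":0},
    {"delta_pos":[44,15,0],"claw":0},
    {"delta_pos":[44,15,0],"claw":0},
    {"delta_pos":[44,15,0],"claw":0},
    {"delta_pos":[44,15,0],"claw":0}
  ]
}}

```text
invalid input
```

{"name": "drive_tool", "arguments": {
  "moves": [
    {"delta_pos":[20,40,0],"claw":0},
    {"delta_pos":[20,40,0],"claw":0},
    {"delta_pos":[20,40,0],"claw":0},
    {"delta_pos":[20,40,0],"claw":0},
    {"delta_pos":[20,40,0],"claw":0},
    {"delta_pos":[20,40,0],"claw":0},
    {"delta_pos":[20,40,0],"claw":0},
    {"delta_pos":[20,40,0],"claw":0},
    {"delta_pos":[20,40,0],"claw":0}
  ]
}}

```text
invalid input
```

{"name": "drive_tool", "arguments": {
  "moves": [
    {"delta_pos":[44,15,0],"turn":0,"claw":0},
    {"delta_pos":[44,15,0],"turn":0,"claw":0},
    {"delta_pos":[44,15,0],"turn":0,"claw":0},
    {"delta_pos":[44,15,0],"turn":0,"claw":0},
    {"delta_pos":[44,15,0],"turn":0,"claw":0},
    {"delta_pos":[44,15,0],"turn":0,"claw":0}
  ]
}}

```text
time_s: 0.85
tcp_pos: [0.4226, 0.4207, 0.2221]
ee_rot: [[0.947, -0.321, -0.001], [-0.321, -0.947, -0.001], [-0.0, 0.001, -1.0]]
wrist_force: [-0.9, 0.6, 0.6]
gripper_width: 0.4
gripper_force: 0.0
```

{"name": "drive_tool", "arguments": {
  "moves": [
    {"delta_pos":[20,40,0],"turn":0,"claw":0},
    {"delta_pos":[20,40,0],"turn":0,"claw":0},
    {"delta_pos":[20,40,0],"turn":0,"claw":0},
    {"delta_pos":[20,40,0],"turn":0,"claw":0},
    {"delta_pos":[20,40,0],"turn":0,"claw":0},
    {"delta_pos":[20,40,0],"turn":0,"claw":0},
    {"delta_pos":[20,40,0],"turn":0,"claw":0},
    {"delta_pos":[20,40,0],"turn":0,"claw":0},
    {"delta_pos":[20,40,0],"turn":0,"claw":0}
  ]
}}

```text
time_s: 1.98
tcp_pos: [0.4764, 0.0217, 0.2223]
ee_rot: [[0.947, -0.321, -0.0], [-0.321, -0.947, -0.0], [-0.0, 0.0, -1.0]]
wrist_force: [0.3, 1.0, 0.3]
gripper_width: 0.007
gripper_force: 0.0
```

{"name": "drive_tool", "arguments": {
  "moves": [
    {"delta_pos":[19,40.5,0],"turn":0,"claw":0},
    {"delta_pos":[19,40.5,0],"turn":0,"claw":0},
    {"delta_pos":[19,40.5,0],"turn":0,"claw":0},
    {"delta_pos":[19,40.5,0],"turn":0,"claw":0},
    {"delta_pos":[19,40.5,0],"turn":0,"claw":0},
    {"delta_pos":[19,40.5,0],"turn":0,"claw":0},
    {"delta_pos":[19,40.5,0],"turn":0,"claw":0},
    {"delta_pos":[19,40.5,0],"turn":0,"claw":0},
    {"delta_pos":[20,40.5,0],"turn":0,"claw":0},
    {"delta_pos":[0,0,0],"turn":0,"claw":0},
    {"delta_pos":[0,0,0],"turn":0,"claw":0}
  ]
}}

```text
time_s: 3.35
tcp_pos: [0.5221, -0.3768, 0.2218]
ee_rot: [[0.947, -0.321, -0.001], [-0.321, -0.947, 0.001], [-0.002, -0.0, -1.0]]
wrist_force: [-0.2, 0.3, -0.5]
gripper_width: 0.004
gripper_force: 0.0
```

{"name": "drive_tool", "arguments": {
  "moves": [
    {"delta_pos":[1,1.5,30],"turn":0,"claw":0},
    {"delta_pos":[1,1.5,30],"turn":0,"claw":0},
    {"delta_pos":[0,0,30],"turn":0,"claw":0},
    {"delta_pos":[0,0,30],"turn":0,"claw":0},
    {"delta_pos":[0,0,25],"turn":0,"claw":0},
    {"delta_pos":[0,0,17],"turn":0,"claw":0},
    {"delta_pos":[0,0,0],"turn":0,"claw":0},
    {"delta_pos":[0,0,0],"turn":0,"claw":0}
  ]
}}

```text
time_s: 4.35
tcp_pos: [0.5243, -0.3808, 0.0618]
ee_rot: [[0.947, -0.32, 0.002], [-0.32, -0.947, -0.001], [0.002, 0.0, -1.0]]
wrist_force: [-0.7, 0.4, 0.1]
gripper_width: 0.004
gripper_force: 0.0
```

```bash
python3 - <<'E'
from h import *
c=grab('scene'); cv2.imwrite('pics/c1.png',cv2.resize(c['color'][200:350,350:550],None,fx=4,fy=4,interpolation=cv2.INTER_CUBIC)[:,:,::-1])
s=monitor.sense();print(s['tcp_pos'],s['wrist_force'])
E
```

```text
[ 0.52437007 -0.38092596  0.06199631] [ 0.05789742  0.16407796 -0.4919425 ]
```

View pics/c1.png

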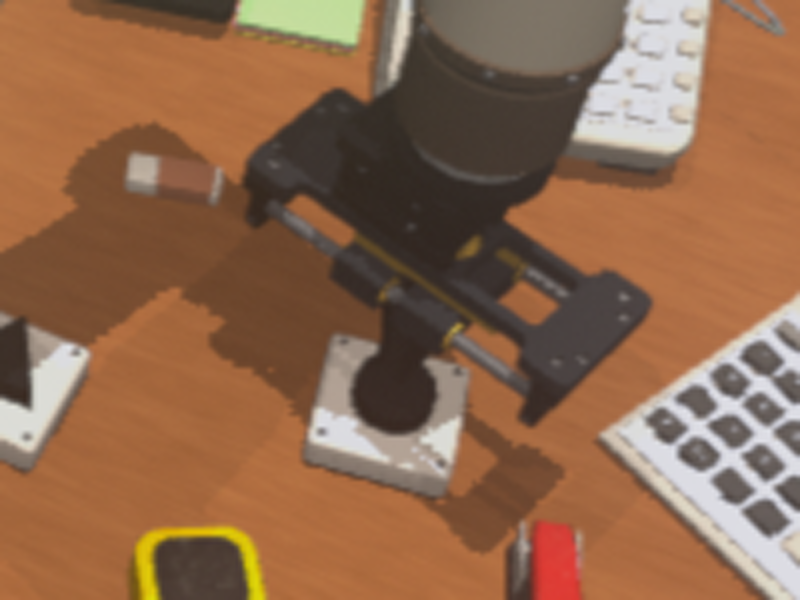

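The closed fingers stand over the black round key, around (395,370) in the crop, and clear the housing. I press in small steps and watch the force.

{"name": "drive_tool", "arguments": {
  "moves": [
    {"delta_pos":[0,0,7],"turn":0,"claw":0},
    {"delta_pos":[0,0,6],"turn":0,"claw":0},
    {"delta_pos":[0,0,3],"turn":0,"claw":0},
    {"delta_pos":[0,0,2],"turn":0,"claw":0},
    {"delta_pos":[0,0,2],"turn":0,"claw":0},
    {"delta_pos":[0,0,2],"turn":0,"claw":0},
    {"delta_pos":[0,0,0],"turn":0,"claw":0},
    {"delta_pos":[0,0,0],"turn":0,"claw":0}
  ]
}}

```text
time_s: 5.4
tcp_pos: [0.5238, -0.3808, 0.0384]
ee_rot: [[0.947, -0.321, 0.001], [-0.321, -0.947, -0.0], [0.001, 0.0, -1.0]]
wrist_force: [1.4, -0.3, -0.3]
gripper_width: 0.008
gripper_force: 0.0
```

{"name": "drive_tool", "arguments": {
  "moves": [
    {"delta_pos":[0,0,2],"turn":0,"claw":0},
    {"delta_pos":[0,0,2],"turn":0,"claw":0},
    {"delta_pos":[0,0,0],"turn":0,"claw":0},
    {"delta_pos":[0,0,0],"turn":0,"claw":0}
  ]
}}

```text
time_s: 5.9
tcp_pos: [0.5239, -0.3809, 0.0354]
ee_rot: [[0.947, -0.321, 0.001], [-0.321, -0.947, -0.001], [0.001, 0.0, -1.0]]
wrist_force: [-0.2, 0.8, 5.7]
gripper_width: 0.005
gripper_force: 2.7
```

{"name": "drive_tool", "arguments": {
  "moves": [
    {"delta_pos":[0,0,1],"turn":0,"claw":0},
    {"delta_pos":[0,0,0],"turn":0,"claw":0},
    {"delta_pos":[0,0,0],"turn":0,"claw":0}
  ]
}}

```text
time_s: 6.28
tcp_pos: [0.5239, -0.3809, 0.0348]
ee_rot: [[0.947, -0.321, 0.001], [-0.321, -0.947, -0.001], [0.001, 0.0, -1.0]]
wrist_force: [-1.9, 1.7, 6.7]
gripper_width: 0.007
gripper_force: 3.3
```

6.7 N at 34.8 mm, so the round key is at its stop. Lift and go to the square key.

{"name": "drive_tool", "arguments": {
  "moves": [
    {"delta_pos":[0,0,-10],"turn":0,"claw":0},
    {"delta_pos":[0,0,-40],"turn":0,"claw":0},
    {"delta_pos":[0,0,-40],"turn":0,"claw":0},
    {"delta_pos":[0,0,-40],"turn":0,"claw":0},
    {"delta_pos":[-20,-39,0],"turn":0,"claw":0},
    {"delta_pos":[-20,-39,0],"turn":0,"claw":0},
    {"delta_pos":[-20,-39,0],"turn":0,"claw":0},
    {"delta_pos":[-20,-39,0],"turn":0,"claw":0},
    {"delta_pos":[-20,-39,0],"turn":0,"claw":0},
    {"delta_pos":[-20,-39,0],"turn":0,"claw":0}
  ]
}}

```text
time_s: 7.52
tcp_pos: [0.4844, -0.1192, 0.1636]
ee_rot: [[0.947, -0.321, 0.0], [-0.321, -0.947, 0.0], [0.0, -0.0, -1.0]]
wrist_force: [0.4, -0.3, 0.4]
gripper_width: 0.005
gripper_force: 0.0
```

{"name": "drive_tool", "arguments": {
  "moves": [
    {"delta_pos":[-20,-39,0],"turn":0,"claw":0},
    {"delta_pos":[-20,-39,0],"turn":0,"claw":0},
    {"delta_pos":[-20,-39,0],"turn":0,"claw":0},
    {"delta_pos":[-20,-39,0],"turn":0,"claw":0},
    {"delta_pos":[-20,-39,0],"turn":0,"claw":0},
    {"delta_pos":[-20,-39,0],"turn":0,"claw":0},
    {"delta_pos":[-20,-39,0],"turn":0,"claw":0},
    {"delta_pos":[-20,-39,0],"turn":0,"claw":0},
    {"delta_pos":[-20,-39,0],"turn":0,"claw":0},
    {"delta_pos":[-24,-43,0],"turn":0,"claw":0},
    {"delta_pos":[0,0,0],"turn":0,"claw":0},
    {"delta_pos":[0,0,0],"turn":0,"claw":0}
  ]
}}

```text
time_s: 9.02
tcp_pos: [0.4178, 0.3177, 0.1632]
ee_rot: [[0.947, -0.321, -0.001], [-0.321, -0.947, -0.001], [-0.001, 0.001, -1.0]]
wrist_force: [-0.0, -0.9, 0.5]
gripper_width: 0.004
gripper_force: 0.0
```

```bash
python3 - <<'E'
from h import *
o=dict(np.load('top.npz')); c=grab('top')
for n,q in {'round':(493,229),'tri':(402,266)}.items():
    f=lambda d:np.median([dep(d,q[0]+i,q[1]+j)[2] for i in range(-4,5) for j in range(-4,5)]).round(4)
    print(n,f(o),f(c))
print(monitor.sense()['tcp_pos'])
E
```

```text
round 0.0438 0.0361
tri 0.044 0.0444
[0.4179623  0.31726152 0.1633485 ]
```

The round key's top went from 43.8 to 36.1 mm, so it is fully in, and the triangle is unchanged. The arm is above the square key; I descend and press.

{"name": "drive_tool", "arguments": {
  "moves": [
    {"delta_pos":[1,0,30],"turn":0,"claw":0},
    {"delta_pos":[0,0,30],"turn":0,"claw":0},
    {"delta_pos":[0,0,30],"turn":0,"claw":0},
    {"delta_pos":[0,0,18],"turn":0,"claw":0},
    {"delta_pos":[0,0,7],"turn":0,"claw":0},
    {"delta_pos":[0,0,3],"turn":0,"claw":0},
    {"delta_pos":[0,0,3],"turn":0,"claw":0},
    {"delta_pos":[0,0,3],"turn":0,"claw":0},
    {"delta_pos":[0,0,2],"turn":0,"claw":0},
    {"delta_pos":[0,0,2],"turn":0,"claw":0},
    {"delta_pos":[0,0,0],"turn":0,"claw":0},
    {"delta_pos":[0,0,0],"turn":0,"claw":0}
  ]
}}

```text
time_s: 10.58
tcp_pos: [0.4193, 0.3181, 0.0356]
ee_rot: [[0.947, -0.321, 0.0], [-0.321, -0.947, 0.001], [0.0, -0.001, -1.0]]
wrist_force: [-0.3, -0.2, 1.2]
gripper_width: 0.009
gripper_force: 0.7
```

{"name": "drive_tool", "arguments": {
  "moves": [
    {"delta_pos":[0,0,1.5],"turn":0,"claw":0},
    {"delta_pos":[0,0,0],"turn":0,"claw":0},
    {"delta_pos":[0,0,0],"turn":0,"claw":0}
  ]
}}

```text
time_s: 10.95
tcp_pos: [0.4193, 0.3181, 0.0343]
ee_rot: [[0.947, -0.321, 0.0], [-0.321, -0.947, 0.001], [0.0, -0.001, -1.0]]
wrist_force: [-0.5, 0.4, 2.7]
gripper_width: 0.006
gripper_force: 1.6
```

{"name": "drive_tool", "arguments": {
  "moves": [
    {"delta_pos":[0,0,1],"turn":0,"claw":0},
    {"delta_pos":[0,0,1],"turn":0,"claw":0},
    {"delta_pos":[0,0,0],"turn":0,"claw":0},
    {"delta_pos":[0,0,0],"turn":0,"claw":0}
  ]
}}

```text
time_s: 11.45
tcp_pos: [0.4194, 0.3181, 0.0326]
ee_rot: [[0.947, -0.321, 0.001], [-0.321, -0.947, 0.001], [0.0, -0.001, -1.0]]
wrist_force: [0.4, -0.8, 5.7]
gripper_width: 0.004
gripper_force: 3.3
```

Square is at its stop. Lift and go to the bar key.

{"name": "drive_tool", "arguments": {
  "moves": [
    {"delta_pos":[0,0,-10],"turn":0,"claw":0},
    {"delta_pos":[0,0,-40],"turn":0,"claw":0},
    {"delta_pos":[0,0,-40],"turn":0,"claw":0},
    {"delta_pos":[0,0,-40],"turn":0,"claw":0},
    {"delta_pos":[22,32.5,0],"turn":0,"claw":0},
    {"delta_pos":[22,32.5,0],"turn":0,"claw":0},
    {"delta_pos":[22,32.5,0],"turn":0,"claw":0},
    {"delta_pos":[22,32.5,0],"turn":0,"claw":0},
    {"delta_pos":[22,32.5,0],"turn":0,"claw":0},
    {"delta_pos":[22,32.5,0],"turn":0,"claw":0},
    {"delta_pos":[0,0,0],"turn":0,"claw":0},
    {"delta_pos":[0,0,0],"turn":0,"claw":0}
  ]
}}

```text
time_s: 12.95
tcp_pos: [0.4809, 0.0906, 0.1617]
ee_rot: [[0.947, -0.322, -0.001], [-0.322, -0.947, -0.0], [-0.001, 0.001, -1.0]]
wrist_force: [0.5, 0.3, 0.0]
gripper_width: 0.002
gripper_force: 0.0
```

```bash
python3 - <<'E'
from h import *
c=grab('top')
for n,q in {'round':(493,229),'tri':(402,266),'square':(162,275)}.items():
    print(n,np.median([dep(c,q[0]+i,q[1]+j)[2] for i in range(-4,5) for j in range(-4,5)]).round(4))
E
```

```text
round 0.036
tri 0.0439
square 0.5109
```

{"name": "drive_tool", "arguments": {
  "moves": [
    {"delta_pos":[1,0,30],"turn":0,"claw":0},
    {"delta_pos":[0,0,30],"turn":0,"claw":0},
    {"delta_pos":[0,0,30],"turn":0,"claw":0},
    {"delta_pos":[0,0,17],"turn":0,"claw":0},
    {"delta_pos":[0,0,0],"turn":0,"claw":0},
    {"delta_pos":[0,0,0],"turn":0,"claw":0}
  ]
}}

```text
time_s: 13.75
tcp_pos: [0.483, 0.0912, 0.0557]
ee_rot: [[0.948, -0.32, 0.001], [-0.32, -0.948, 0.0], [0.001, -0.001, -1.0]]
wrist_force: [0.4, -0.5, 0.0]
gripper_width: 0.004
gripper_force: 0.0
```

```bash
python3 - <<'E'
from h import *
c=grab('scene'); cv2.imwrite('pics/c2.png',cv2.resize(c['color'][150:285,120:300],None,fx=4.4,fy=4.4,interpolation=cv2.INTER_CUBIC)[:,:,::-1])
E
```

```text
(no output)
```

View pics/c2.png

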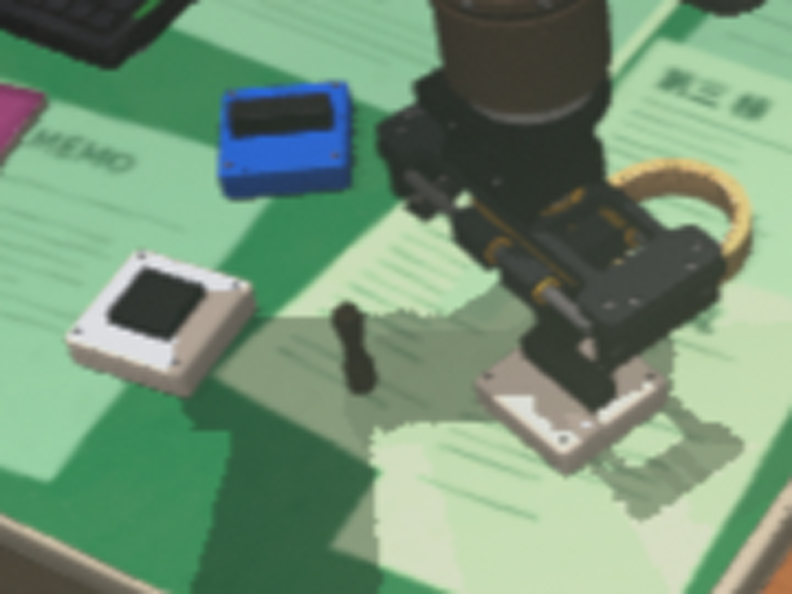

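The fingers stand over the bar (570,360) and along its length. The square key (155,300) is low, and the stamp (355,345) is upright and clear. I press the bar.

{"name": "drive_tool", "arguments": {
  "moves": [
    {"delta_pos":[0,0,8],"turn":0,"claw":0},
    {"delta_pos":[0,0,3],"turn":0,"claw":0},
    {"delta_pos":[0,0,3],"turn":0,"claw":0},
    {"delta_pos":[0,0,3],"turn":0,"claw":0},
    {"delta_pos":[0,0,2],"turn":0,"claw":0},
    {"delta_pos":[0,0,2],"turn":0,"claw":0},
    {"delta_pos":[0,0,1],"turn":0,"claw":0},
    {"delta_pos":[0,0,0],"turn":0,"claw":0},
    {"delta_pos":[0,0,0],"turn":0,"claw":0}
  ]
}}

```text
time_s: 14.92
tcp_pos: [0.4825, 0.0903, 0.0333]
ee_rot: [[0.947, -0.321, -0.0], [-0.321, -0.947, -0.0], [0.0, 0.0, -1.0]]
wrist_force: [-1.3, 0.3, 5.1]
gripper_width: 0.005
gripper_force: 2.5
```

{"name": "drive_tool", "arguments": {
  "moves": [
    {"delta_pos":[0,0,0.5],"turn":0,"claw":0},
    {"delta_pos":[0,0,0],"turn":0,"claw":0},
    {"delta_pos":[0,0,-10],"turn":0,"claw":0},
    {"delta_pos":[0,0,-40],"turn":0,"claw":0},
    {"delta_pos":[0,0,-40],"turn":0,"claw":0},
    {"delta_pos":[0,0,-40],"turn":0,"claw":0},
    {"delta_pos":[14,40,-10],"turn":0,"claw":0},
    {"delta_pos":[14,40,-10],"turn":0,"claw":0},
    {"delta_pos":[14,40,-10],"turn":0,"claw":0},
    {"delta_pos":[14,40,-10],"turn":0,"claw":0},
    {"delta_pos":[0,0,0],"turn":0,"claw":0},
    {"delta_pos":[0,0,0],"turn":0,"claw":0}
  ]
}}

```text
time_s: 16.42
tcp_pos: [0.484, -0.0791, 0.2025]
ee_rot: [[0.947, -0.322, -0.0], [-0.322, -0.947, 0.0], [-0.0, -0.0, -1.0]]
wrist_force: [-0.1, -0.0, -0.1]
gripper_width: 0.008
gripper_force: 0.0
```

```bash
python3 - <<'E'
from h import *
c=grab('top')
for n,q in {'round':(493,229),'tri':(402,266),'square':(162,275),'bar':(270,246),'stamp':(217,265)}.items():
    r=1 if n in('bar','stamp') else 4
    print(n,np.median([dep(c,q[0]+i,q[1]+j)[2] for i in range(-r,r+1) for j in range(-r,r+1)]).round(4))
c=grab('scene')
print(dep(c,250,235),dep(c,156,218),monitor.sense()['tcp_pos'])
E
ls pics
```

```text
round 0.0353
tri 0.3148
square 0.034
bar 0.5492
stamp 0.5509
[0.4768781  0.08391651 0.03548163] [0.41715167 0.31431409 0.03478497] [ 0.4840155  -0.07847614  0.20231627]
c1.png
c2.png
crop.png
scene_13800.png
scene_16525.png
scene_4400.png
scene_50.png
top_100.png
top_13000.png
top_16475.png
top_9075.png
```

The keys' tops now read: round 35.3 mm, square 34.0 mm, bar about 35 mm (all in). The triangle, out at 43.9 mm in the last clear view, has not been touched since. I hand the job in.

```bash
python3 -c "
from station import ticket
print(ticket.finish_job())"
```

```text
the job is handed in; nothing more can be done
None
```

I pressed the round, square and bar keys fully in, in that order, left the three-cornered key out, and handed the job in at about 16.5 s; the hand-in returned no verdict.

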